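# Stop the block mixer and push its hood open

## Robot

A 6-joint arm with a two-finger parallel gripper is mounted at the origin on the work surface. World frame = base frame: x ahead of the robot, y to its left, z up, the work surface at z = 0. Lengths are in mm, angles in degrees, forces in N, time in s.
With the tool pointing down it reaches from about 350 to 850 mm from the base axis. Payload 8.1 kg.
Tool frame: the origin (TCP) lies on the centre line of the jaws, within the pads' length; the fingertips stand 11 mm ahead of it and the grasp point (between the pads) lies 8 mm behind it; z points along the fingers, y is the direction in which the jaws open and shut (so a half turn about z gives the same grasp; the last joint's range is limited). The gripper opens to 85 mm and grips with 20 to 120 N. Pads are 22 mm wide; open, the fingers measure 114 mm over their backs; the gripper's body (76 mm by 85 mm) begins 54 mm behind the grasp point. The pads swing forward as they close: fully open they stand 13 mm farther back than shut.
Start: joints at [70.279, 7.471, 85.268, -0, 87.261, -4.893], TCP at [153.53, 580.029, 242.292] pointing down, gripper open.
Joint ranges: [-169.43, 169.43], [-51.17, 129.36], [1.28, 143.12], [-76.62, 256.62], [0, 156.53], [-152.29, 152.29]. Speed limits (degrees/s): [136.94, 136.94, 159.86, 180, 180, 180].

## Interface

Orientations are given as [roll, pitch, yaw] about the fixed x, y, z axes, in that order (R = Rz(yaw) Ry(pitch) Rx(roll)).
In Python, from bench import telemetry, viewer, r gives the robot as it stands.
- The arm moves only by the shell command python3 -m inch 'ROWS' [FORCE]. ROWS is JSON, a list of rows, each a list of 3 entries, a list of its own where there are three numbers: the shift along the tool's x, y, z in cm, then the turn, a rotation vector about the tool's x, y, z in rad, then the opening, from 0 (shut) to 1 (fully open). A call has 1 to 20 rows; each row is the pose to reach, as a shift and turn from the pose commanded when the call began, along the tool's axes at that moment; what a row does not reach only later rows make up. A row lasts 1/10 s, in which the tool goes at most 50 mm and 8.59 degrees, less where a joint would pass 70% of its speed; a pose out of reach is approached as far as the arm can. A call with a gripper value outside its range is refused whole. The fingers move at their own pace and stop on an object; FORCE is the grip in N (left out, the last holds). Time passes only in rows, so rows that repeat a pose let the fingers close. It gives the time, the measured TCP pose, the force and the opening at its end, in the units of the state.
- telemetry.sense(): the state, without advancing time (a new reading comes with each control period).
- viewer.snapshot(name): name is "scene" or "top" or "wrist"; returns the picture (400x640x3 uint8, red, green, blue); there is no depth.
- viewer.camera_model(name): a dict with "fx", "fy", "cx", "cy" (pixels), "dist" ([k1, k2, p1, p2, k3] as OpenCV has them; the pictures are not rectified), "cam_to_world" (4x4, takes a point from camera to world coordinates); the wrist camera has in their place "mount" (4x4, takes a point from camera to tool coordinates, whose origin is the TCP and whose axes are the flange's). Camera axes: x right, y down, z forward; pixel columns grow to the right and rows downward; lengths in mm; the calibration is good to about 2 mm. A picture is of the moment at which its call begins: read the wrist's pose just before it. camera_model takes no time and is no camera call.
- r.hand_in(): hands the job in, once; it reports no verdict.
The state is a dict: "time": time; "joint_pos": joint angles; "qd": joint speeds; "joint_efforts": joint torques, N m; "tool_pos": TCP position; "tcp_rot": TCP orientation; "ft_force": force on the tool from outside, world axes, zero at the start; "wrist_torque": the same for the moment, N m; "finger_gap": finger opening in mm.
Only numpy, scipy, OpenCV 4.12 (cv2) and the standard library are available. Lean on these libraries where they do the work, as an engineer would, in place of code of your own. Each camera call takes 0.05 s, during which the arm holds its last target.

## Task

On the bench stands a tube mixer with a closed grey hood. Press the large round stop button on its front ledge fully down (not the small button), then push the hood up past its balance point with closed fingertips so that it stays tipped open by itself; do not fling it. Only press and push: grasp nothing, and leave the bottle, tube rack and tip box beside the mixer where they stand.

Things in the scene. Friction and masses are not known exactly. Their poses are not given: they have to be found in the camera images.
- mixer: Low white bench mixer, fixed, facing roughly the robot. Frame: z up, x from ledge side to hinge side, y left when looking along x; origin at bench height. Case: x -185 to +115 mm, y -120 to +120 mm, 65 mm high. The front ledge (x -185 to -85 mm, top 65 mm above the bench) carries two off-white round push buttons in dark grey collars; behind it the hood covers a tube block.
- hood (a joint): Angle of the hood, rad: 0 closed, growing as its front rises and tips away from the ledge, 1.15 at the open stop. It has a steel counterweight bar behind the hinge: below about 0.62 rad it falls shut when let go, above that it goes on opening by itself to the stop, slowed by a damper. It weighs 0.6 to 1.0 kg; pushing it open takes under 10 N at the upper part of its front wall.
- hood_axis (a point): Point on the hood's hinge axis at the middle of its width: mixer frame x +100, y 0, z 75 mm. The axis is parallel to the mixer's y.
- hood_front (a point): Outer face of the hood's flat upright front wall, mid-width (wall 200 mm wide), 25 mm below its top edge; turns with the hood. Closed: 140 mm above the bench, 185 mm in front of the hinge axis and 65 mm above it. A thin black strip across the wall marks where to push. The flat top with its clear window is 165 mm above the bench; the wall reaches down to 69 mm.
- stop (a joint): Travel of the large button, m: 0 up, 0.006 fully down; spring, about 4 N fully down.
- stop_top (a point): Centre of the top face of the large round stop button (32 mm diameter, in a 48 mm collar), pressed straight down; up, it is 87 mm above the bench, 10 mm above its collar. It stands on the ledge 55 mm in front of the hood's front wall, 60 mm left or right of the mixer's middle (varies).
- mode (a joint): Travel of the small button, m: 0 up, 0.005 fully down. Not to be pressed.
- mode_top (a point): Centre of the top face of the small button (18 mm diameter), on the ledge on the other side from the large one.
- bottle: Loose clear bottle with blue cap, 70 mm diameter, 150 mm high, standing beside the mixer; origin at the centre of its underside. Leave alone.
- rack: Loose green tube rack, 90 x 60 x 56 mm high, beside the mixer; origin at the centre of its underside. Leave alone.
- tipbox: Loose white pipette tip box with yellow lid, 122 x 82 x 64 mm high, beside the mixer; origin at the centre of its underside. Leave alone.

How it is judged (in metres and radians):
On the way, in this order (a step that is already met when the one before it is completed fails the run):
1. the large stop button is pressed fully down while the hood is still closed (value of joint stop above 0.0045 m and value of joint hood below 0.1 rad), for 0.05 s.
2. the hood has been pushed over and stands open (value of joint hood above 1.05 rad), for 0.2 s.
At the end, for the whole second after the job is handed in: The hood rests open by itself beyond 1.05 rad (stop at 1.15), the stop button is up again after having been pressed, and bottle, rack and tip box are within 30 mm of where they stood (value of joint hood above 1.05 rad and velocity of joint hood between -0.05 and 0.05 rad/s and value of joint stop below 0.002 m and distance of each of bottle, rack, tipbox from where it was at the start of the episode below 0.03 m and angle between bottle's own z axis and vertical below 0.2 rad); the robot touches nothing.
It fails at once if the small button is pressed (value of joint mode above 0.003 m).
It fails at once if the hood is flung (faster than 3 rad/s) (velocity of joint hood above 3 rad/s).
It fails at once if a bystander is lifted, carried or knocked away (over 30 mm) (distance of any of bottle, rack, tipbox from where it was at the start of the episode above 0.03 m).
It also fails if it takes over 45 s, if anything falls off the work surface, if the arm or the gripper's body presses on something with over 40 N, if the wrist force passes 120 N, or if a joint passes its speed limit or range.

## Working session

There is one attempt and no reset: what is moved stays moved. The work goes in short steps, Python scripts to look and compute and a shell command to move; the robot and the scene stay as the last step left them, time stands still between calls to the robot, and variables do not carry over. Pictures are saved under pics/ and viewed, and the job is handed in when it is done.

```bash
mkdir -p pics; ls
python3 - <<'E'
from bench import telemetry, viewer, r
import cv2,numpy as np
s=telemetry.sense();print(s)
for n in("scene","top"):
    cv2.imwrite(f"pics/{n}0.png",viewer.snapshot(n)[:,:,::-1])
    m=viewer.camera_model(n);print(n,m)
print(viewer.camera_model("wrist"))
E
```

```text
pics
{'time': 0.0, 'joint_pos': array([ 7.02785879e+01,  7.51566539e+00,  8.53306709e+01,  2.67491869e-03,
        8.72616724e+01, -4.89373027e+00]), 'qd': array([-0.07258911,  0.01732594, -0.06552201, -0.09179688, -0.02388985,
        0.004891  ]), 'joint_efforts': array([ 1.17116208e-03, -5.69368708e+01, -5.00575054e+01,  2.23066795e-04,
        1.42144339e-02, -2.72364582e-05]), 'tool_pos': array([153.33420159, 579.51845493, 241.22527168]), 'tcp_rot': array([-1.79892613e+02, -1.18758652e-02,  1.65172177e+02]), 'ft_force': array([-0.08670297,  0.42249548, -0.40114008]), 'wrist_torque': array([-0.02224118, -0.02770525,  0.00984091]), 'finger_gap': 85.1772417449664}
scene {'fx': 405.6190750007388, 'fy': 405.6190750007388, 'cx': 319.7933027289848, 'cy': 205.16847746663035, 'dist': array([-0.06906868,  0.        ,  0.        ,  0.        ,  0.        ]), 'cam_to_world': array([[ 6.80889673e-01,  5.56407856e-01, -4.76234764e-01,
         1.03430720e+03],
       [ 7.32210954e-01, -5.02945491e-01,  4.59252603e-01,
        -3.80441869e+02],
       [ 1.60116286e-02, -6.61404665e-01, -7.4985
[... 503 characters left out ...]
 [ 1.74463635e-04, -1.95314801e-01, -9.80740587e-01,
         1.02499531e+03],
       [ 0.00000000e+00,  0.00000000e+00,  0.00000000e+00,
         1.00000000e+00]])}
{'fx': 300.56184858149254, 'fy': 300.56184858149254, 'cx': 317.571756788875, 'cy': 198.0031957003848, 'dist': array([-0.03450968,  0.        ,  0.        ,  0.        ,  0.        ]), 'mount': array([[ 7.32694705e-05, -9.44759471e-01, -3.27764452e-01,
         8.36483039e+01],
       [ 9.99999964e-01,  1.53394488e-04, -2.18606462e-04,
         2.41800020e-01],
       [ 2.56807786e-04, -3.27764424e-01,  9.44759449e-01,
        -1.31394758e+02],
       [ 0.00000000e+00,  0.00000000e+00,  0.00000000e+00,
         1.00000000e+00]])}
```

View pics/scene0.png

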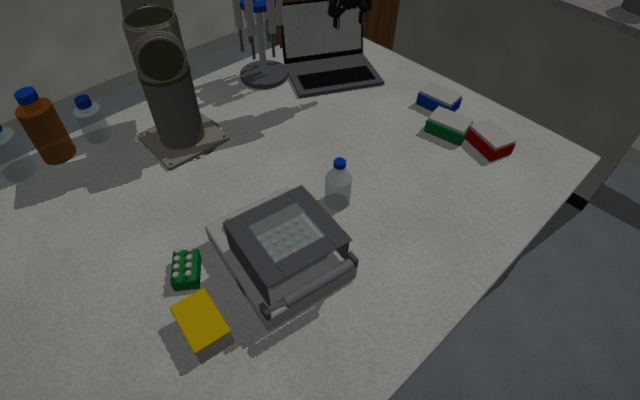

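View pics/top0.png

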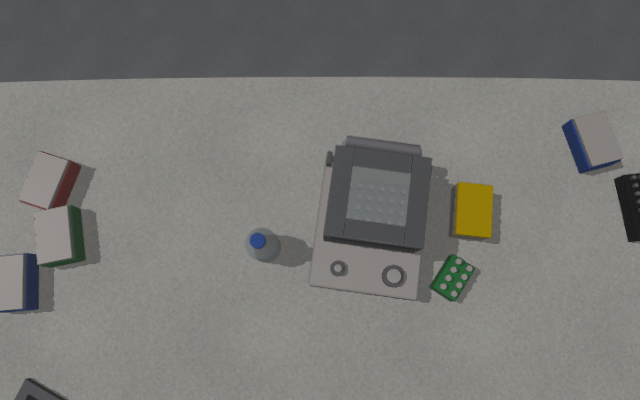

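The top view shows the large button at about (394,276), the small one at (338,268), the hood's front top edge from (326,243) to (421,249), the bottle at (263,245), the rack at (453,278) and the tip box at (473,211). Next I measure these.

```bash
cat > h.py <<'E'
import cv2,numpy as np
from scipy.spatial.transform import Rotation as R
from bench import telemetry, viewer
def cw(name,s=None):
    m=viewer.camera_model(name)
    if "cam_to_world" in m: T=np.array(m["cam_to_world"])
    else:
        B=np.eye(4);B[:3,:3]=R.from_euler("xyz",s["tcp_rot"],degrees=True).as_matrix();B[:3,3]=s["tool_pos"]
        T=B@m["mount"]
    K=np.array([[m["fx"],0,m["cx"]],[0,m["fy"],m["cy"]],[0,0,1]])
    return K,np.array(m["dist"]),T
def ray(c,uv):
    K,d,T=c
    p=cv2.undistortPoints(np.array([[uv]],float),K,d)[0,0]
    v=T[:3,:3]@[p[0],p[1],1]; return T[:3,3],v/np.linalg.norm(v)
def onz(c,uv,z):
    o,v=ray(c,uv); return o+v*(z-o[2])/v[2]
def tri(rs):
    A=sum(np.eye(3)-np.outer(v,v) for o,v in rs); b=sum((np.eye(3)-np.outer(v,v))@o for o,v in rs)
    p=np.linalg.solve(A,b); return p,[np.linalg.norm(np.cross(p-o,v)) for o,v in rs]
def proj(c,P):
    K,d,T=c; W=np.linalg.inv(T)
    return cv2.projectPoints(np.array([P],float),cv2.Rodrigues(W[:3,:3])[0],W[:3,3],K,d)[0].ravel()
E
python3 - <<'E'
from h import *
im=cv2.imread("pics/top0.png")
c=im[120:310,230:510]
cv2.imwrite("pics/top0crop.png",cv2.resize(c,None,fx=2.8,fy=2.8,interpolation=cv2.INTER_CUBIC))
C=cw("top")
for n,uv,z in [("big",(394,276),87),("small",(338,268),82),("hoodL",(326,243),165),("hoodR",(421,249),165),("caseFL",(311,286),65),("caseFR",(417,299),65),("bottlecap",(258,241),150),("rack",(455,276),56),("tip",(474,210),64)]:
    print(n,onz(C,uv,z).round(1))
g=cv2.cvtColor(c,cv2.COLOR_BGR2GRAY);G=cv2.resize(g,None,fx=4,fy=4,interpolation=cv2.INTER_CUBIC)
h=cv2.HoughCircles(cv2.medianBlur(G,5),cv2.HOUGH_GRADIENT,1,60,param1=80,param2=25,minRadius=15,maxRadius=60)
print(None if h is None else [( (a+.5)/4-.5+230,(b+.5)/4-.5+120,q/4) for a,b,q in h[0]])
E
```

```text
big [ 457.3 -110.7   87. ]
small [474.9   7.9  82. ]
hoodL [519.3  34.  165. ]
hoodR [ 506.8 -153.2  165. ]
caseFL [437.3  65.9  65. ]
caseFR [ 408.7 -162.6   65. ]
bottlecap [525.1 170.4 150. ]
rack [ 457.6 -250.7   56. ]
tip [ 603.8 -300.1   64. ]
[(np.float32(392.25), np.float32(275.75), np.float32(11.25)), (np.float32(337.75), np.float32(268.25), np.float32(8.125))]
```

View pics/top0crop.png

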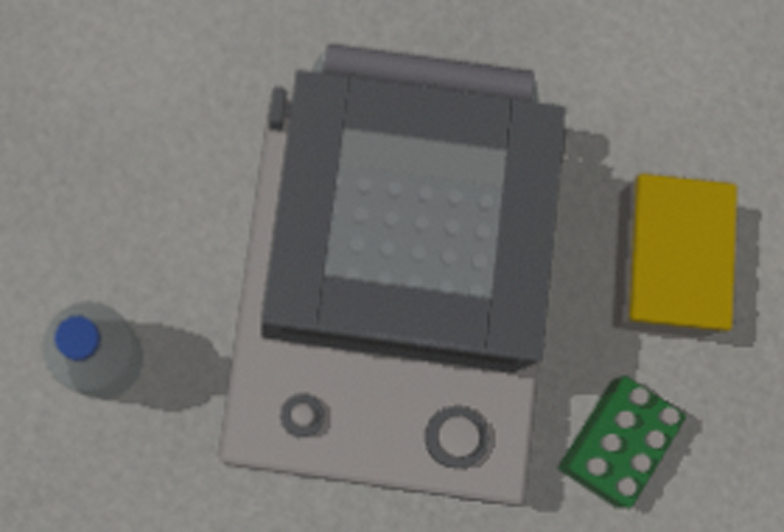

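```bash
cat >> h.py <<'E'
def go(P,tilt=0,yaw=172,cur=None):
    """shift (cm) and rotvec in current tool axes to reach TCP P; tilt deg = fingers forward"""
    s=telemetry.sense() if cur is None else cur
    B=R.from_euler("xyz",s["tcp_rot"],degrees=True)
    D=R.from_euler("xyz",[180,0,yaw],degrees=True)*R.from_euler("y",-tilt,degrees=True)
    return (B.inv().apply(np.array(P)-s["tool_pos"])/10).round(2),(B.inv()*D).as_rotvec().round(3)
E
python3 - <<'E'
from h import *
C=cw("top")
for n,uv,z in [("big",(394.,275.4),87),("small",(337.8,268),82),("hoodL",(324.3,235.7),165),("hoodR",(421.6,247),165)]:
    print(n,onz(C,uv,z).round(1))
s=dict(tool_pos=np.array([153.53,580.03,242.29]),tcp_rot=[180,0,165.172])
for P in [(415,-80,270)]: print(go(P,cur=s))
E
```

```text
big [ 458.6 -110.8   87. ]
small [474.9   8.3  82. ]
hoodL [533.7  37.3 165. ]
hoodR [ 510.7 -154.5  165. ]
(array([-42.17, -57.11,  -2.77]), array([ 0.   ,  0.   , -0.119]))
```

```bash
python3 -m inch '[[[0,0,-3],[0,0,0],0],[[-42.2,-57.1,-2.8],[0,0,-0.12],0],[[-42.2,-57.1,-2.8],[0,0,-0.12],0],[[-42.2,-57.1,-2.8],[0,0,-0.12],0],[[-42.2,-57.1,-2.8],[0,0,-0.12],0],[[-42.2,-57.1,-2.8],[0,0,-0.12],0],[[-42.2,-57.1,-2.8],[0,0,-0.12],0],[[-42.2,-57.1,-2.8],[0,0,-0.12],0],[[-42.2,-57.1,-2.8],[0,0,-0.12],0],[[-42.2,-57.1,-2.8],[0,0,-0.12],0],[[-42.2,-57.1,-2.8],[0,0,-0.12],0],[[-42.2,-57.1,-2.8],[0,0,-0.12],0],[[-42.2,-57.1,-2.8],[0,0,-0.12],0],[[-42.2,-57.1,-2.8],[0,0,-0.12],0],[[-42.2,-57.1,-2.8],[0,0,-0.12],0],[[-42.2,-57.1,-2.8],[0,0,-0.12],0],[[-42.2,-57.1,-2.8],[0,0,-0.12],0],[[-42.2,-57.1,-2.8],[0,0,-0.12],0],[[-42.2,-57.1,-2.8],[0,0,-0.12],0],[[-42.2,-57.1,-2.8],[0,0,-0.12],0]]'
python3 - <<'E'
from h import *
s=telemetry.sense();im=viewer.snapshot("wrist")[:,:,::-1];cv2.imwrite("pics/w1.png",im)
np.save("w1.npy",np.r_[s["tool_pos"],s["tcp_rot"]]);print(s["time"],s["tool_pos"],s["tcp_rot"],s["joint_pos"],s["ft_force"])
E
```

```text
time: 2.1
tool_pos: [415.2, -78.7, 270.5]
tcp_rot: [180.0, 0.0, 172.2]
ft_force: [0.1, -1.1, 0.1]
finger_gap: 0.0
2.1 [415.23685235 -78.65183151 270.45739554] [1.79991975e+02 2.55373138e-02 1.72174392e+02] [-1.76943570e+01 -2.16617061e+01  1.09107482e+02  1.22947232e-02
  9.25304397e+01 -9.98682055e+01] [ 0.06102107 -1.08377702  0.11358552]
```

View pics/w1.png

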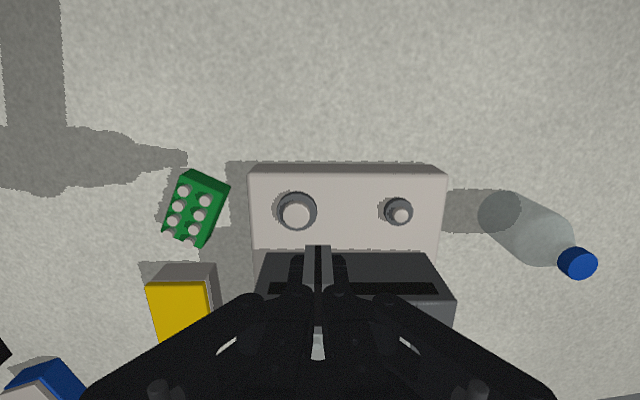

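In the wrist view the large button's top is at about (296,212), the small one at (401,211), and the hood's black strip runs along row 289 (columns 268 to 438). Next I refine these and triangulate with the top view.

Run:
```python
from h import *
a=np.load("w1.npy");s=dict(tool_pos=a[:3],tcp_rot=a[3:])
W=cw("wrist",s);C=cw("top")
def disk(f,box,th):
    g=cv2.cvtColor(cv2.imread(f),cv2.COLOR_BGR2GRAY);x0,y0,x1,y1=box;k=4
    G=cv2.resize(g[y0:y1,x0:x1],None,fx=k,fy=k,interpolation=cv2.INTER_CUBIC)
    t,m=cv2.threshold(G,0,255,cv2.THRESH_OTSU)
    cs,_=cv2.findContours(m,cv2.RETR_LIST,cv2.CHAIN_APPROX_NONE)
    for c in cs:
        A=cv2.contourArea(c)
        if A>200:
            e=cv2.fitEllipse(c);print(f,t,A/k/k,((e[0][0]+.5)/k-.5+x0).__round__(2),((e[0][1]+.5)/k-.5+y0).__round__(2),np.round(np.array(e[1])/k,1))
disk("pics/w1.png",(268,185,325,240),0);disk("pics/w1.png",(378,192,420,232),0)
disk("pics/top0.png",(377,260,412,292),0);disk("pics/top0.png",(326,257,350,280),0)
im=cv2.imread("pics/w1.png");cv2.imwrite("pics/w1c.png",cv2.resize(im[180:310,240:460],None,fx=3.6,fy=3.6,interpolation=cv2.INTER_CUBIC))
```

```text
pics/w1.png 130.0 509.46875 296.0 215.3 [24.5 26.5]
pics/w1.png 130.0 1454.34375 294.51 209.9 [39.9 46.5]
pics/w1.png 130.0 3107.0625 296.0 212.0 [64.6 67.3]
pics/w1.png 132.0 141.28125 401.03 215.5 [12.7 14.2]
pics/w1.png 132.0 840.8125 398.0 211.46 [43.2 48.9]
pics/top0.png 106.0 149.8125 393.35 275.51 [13.6 14.1]
pics/top0.png 106.0 463.59375 393.6 275.92 [23.  25.7]
pics/top0.png 106.0 1103.3125 394.0 275.5 [37.4 41.4]
pics/top0.png 107.0 41.90625 337.37 267.73 [7.2 7.4]
pics/top0.png 107.0 237.28125 338.64 268.21 [16.2 18.7]
pics/top0.png 107.0 540.3125 337.5 268.0 [26.8 28.2]
```

View pics/w1c.png

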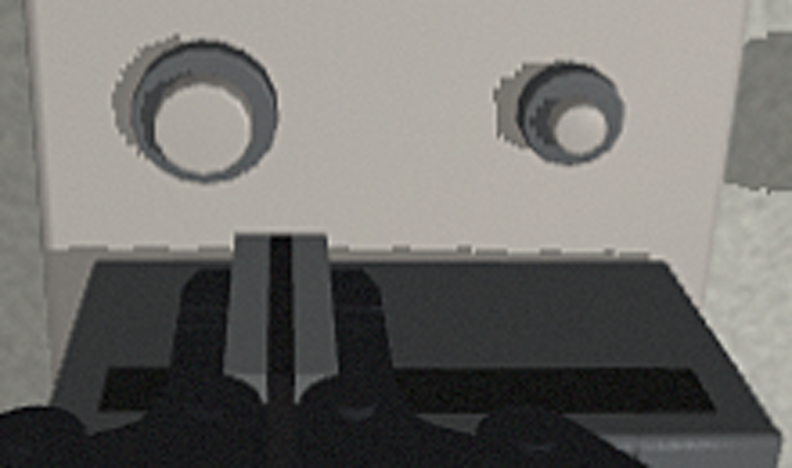

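Run:
```python
from h import *
a=np.load("w1.npy");s=dict(tool_pos=a[:3],tcp_rot=a[3:])
W=cw("wrist",s);C=cw("top")
b=tri([ray(W,(296,215.3)),ray(C,(393.35,275.51))]);m=tri([ray(W,(401.03,215.5)),ray(C,(337.37,267.73))])
print("big",b,"small",m)
print("87:",onz(W,(296,215.3),87),onz(C,(393.35,275.51),87))
l=onz(W,(268.4,288.3),140);q=onz(W,(435.6,288.3),140);print("strip",l,q,np.linalg.norm(l-q),(l+q)/2)
d=q-l;yaw=np.degrees(np.arctan2(-d[0],d[1]));print("yaw",yaw)
d=m[0]-b[0];print("yawbtn",np.degrees(np.arctan2(-d[0],d[1])))
hl=onz(W,(456,300.5),165);print("hood corner R(left)",hl, onz(C,(324.3,235.7),165))
```

```text
big (array([ 458.38359706, -109.39671225,   85.83600774]), [np.float64(0.16307071172268703), np.float64(0.1630707117226975)]) small (array([475.29880435,   9.34079961,  85.07151059]), [np.float64(0.04111486000673383), np.float64(0.04111486000666871)])
87: [ 457.89698601 -109.07780202   87.        ] [ 458.35192015 -109.37524232   87.        ]
strip [ 513.47721951 -143.40412327  140.        ] [537.59129537  28.46927375 140.        ] 173.5567724299801 [525.53425744 -57.46742476 140.        ]
yaw -7.986545904430568
yawbtn -8.10773602499509
hood corner R(left) [534.97112693  38.95098417 165.        ] [533.73556861  37.28584946 165.        ]
```

Run:
```python
from h import *
for P in [(453.2,-108.6,112),(453.2,-108.6,91)]: print(go(P))
```

```text
(array([-4.15, -2.44, 15.85]), array([0.   , 0.001, 0.003]))
(array([-4.15, -2.44, 17.95]), array([0.   , 0.001, 0.003]))
```

```bash
python3 -m inch '[[[-4.15,-2.45,0],[0,0,0],0],[[-4.15,-2.45,4],[0,0,0],0],[[-4.15,-2.45,8],[0,0,0],0],[[-4.15,-2.45,12],[0,0,0],0],[[-4.15,-2.45,14],[0,0,0],0],[[-4.15,-2.45,15.5],[0,0,0],0],[[-4.15,-2.45,15.5],[0,0,0],0]]'
python3 - <<'E'
from h import *
im=viewer.snapshot("wrist")[:,:,::-1];cv2.imwrite("pics/w2.png",im);print(go((453.2,-108.6,91)))
E
```

```text
time: 2.85
tool_pos: [451.3, -108.5, 112.9]
tcp_rot: [179.9, -0.3, 172.1]
ft_force: [-0.3, -0.9, 0.2]
finger_gap: -0.0
(array([-0.09,  0.05,  2.35]), array([ 0.001, -0.002,  0.002]))
```

View pics/w2.png

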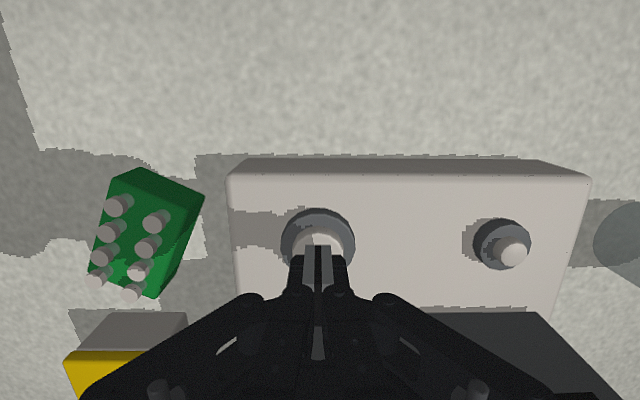

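The closed tips at (318,255) stand over the large button's disc, about (318,243), and are well clear of the small one at (513,250). Now I press.

```bash
python3 -m inch '[[[0,0,0.7],[0,0,0],0],[[0,0,1.3],[0,0,0],0],[[0,0,1.7],[0,0,0],0],[[0,0,2.0],[0,0,0],0],[[0,0,2.2],[0,0,0],0],[[0,0,2.3],[0,0,0],0],[[0,0,2.3],[0,0,0],0],[[0,0,2.3],[0,0,0],0]]'
```

```text
time: 3.7
tool_pos: [453.3, -110.0, 92.7]
tcp_rot: [-180.0, 0.0, 172.0]
ft_force: [-0.4, 1.3, 2.9]
finger_gap: 0.1
```

```bash
python3 -m inch '[[[0,0,0.1],[0,0,0],0],[[0,0,0.2],[0,0,0],0],[[0,0,0.2],[0,0,0],0]]'
```

```text
time: 4.0
tool_pos: [453.4, -110.1, 91.8]
tcp_rot: [-180.0, 0.0, 172.1]
ft_force: [-7.2, 3.9, 16.0]
finger_gap: -0.0
```

```bash
python3 -m inch '[[[0,0,0],[0,0,0],0],[[0,0,-1],[0,0,0],0],[[0,0,-4],[0,0,0],0],[[0,0,-8],[0,0,0],0],[[0,0,-12],[0,0,0],0],[[0,0,-12],[0,0,0],0]]'
python3 - <<'E'
from h import *
s=telemetry.sense();im=viewer.snapshot("wrist")[:,:,::-1];cv2.imwrite("pics/w3.png",im);print(s["ft_force"]);print(go((480,-51.5,180),30),go((493.3,-53.4,144),30))
W=cw("wrist",s);im=cv2.imread("pics/w3.png")
print("expected up:",proj(W,(458.3,-109.3,86.5)),"down:",proj(W,(458.3,-109.3,80.5)))
E
```

```text
time: 4.6
tool_pos: [456.1, -111.2, 216.8]
tcp_rot: [-179.9, 0.6, 172.0]
ft_force: [0.6, 0.1, -0.1]
finger_gap: 0.2
[ 0.63878723  0.14769539 -0.14096425]
(array([-1.64,  6.22,  3.38]), array([-0.001, -0.517,  0.001])) (array([-2.96,  6.22,  6.98]), array([-0.001, -0.517,  0.001]))
expected up: [320.20324724 191.33042383] down: [320.16615617 189.29877826]
```

View pics/w3.png

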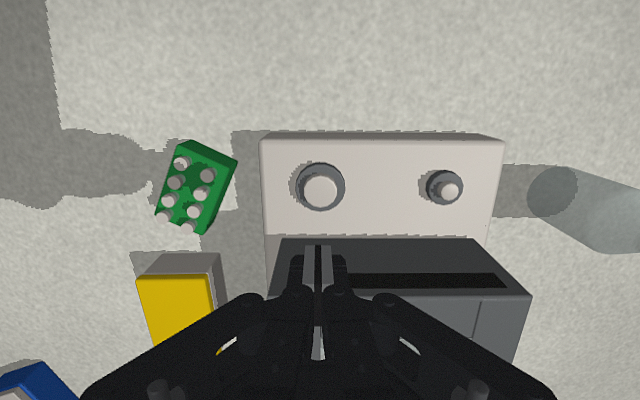

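The large button is back up: its disc is at (320,191), where the calibration predicts it when up. Next I go to the pre-contact pose, tilted 30°.

```bash
python3 -m inch '[[[-1,3,0],[0,-0.15,0],0],[[-1.6,5,1],[0,-0.3,0],0],[[-1.6,6.2,2],[0,-0.45,0],0],[[-1.6,6.2,3],[0,-0.52,0],0],[[-2,6.2,4.5],[0,-0.52,0],0],[[-2.5,6.2,6],[0,-0.52,0],0],[[-2.5,6.2,6.8],[0,-0.52,0],0],[[-2.5,6.2,6.8],[0,-0.52,0],0],[[-2.5,6.2,6.8],[0,-0.52,0],0]]'
python3 - <<'E'
from h import *
s=telemetry.sense();
for n in("wrist","top"): cv2.imwrite(f"pics/{n}4.png",viewer.snapshot(n)[:,:,::-1])
print(s["tool_pos"],s["tcp_rot"],s["ft_force"],s["joint_pos"])
F=np.array([523,-57.6]);ex=np.array([.9903,-.1392]);H=F+185*ex
for th in [0,.1,.2,.3,.4,.5,.6,.7,.8,.9]:
    a=np.arctan2(65,185)+th
    c=np.array([-196.1*np.cos(a)-15,75+196.1*np.sin(a)+4])
    print(th,go((*(H+c[0]*ex),c[1]),30))
E
```

```text
time: 5.55
tool_pos: [486.1, -52.0, 142.0]
tcp_rot: [180.0, 29.7, 172.0]
ft_force: [0.1, 0.3, 0.6]
finger_gap: 0.3
[486.12642111 -52.02493439 141.9726084 ] [179.99353614  29.72783459 172.03651391] [0.09226568 0.25558813 0.56980735] [-14.47460662 -37.17678316 137.84487358   4.22781907  49.84107602
 -98.38966893]
0 (array([-1.93, -0.03,  0.99]), array([ 0.   , -0.003,  0.001]))
0.1 (array([-3.47, -0.03, -0.21]), array([ 0.   , -0.003,  0.001]))
0.2 (array([-5.13, -0.04, -1.26]), array([ 0.   , -0.003,  0.001]))
0.3 (array([-6.88, -0.04, -2.13]), array([ 0.   , -0.003,  0.001]))
0.4 (array([-8.72, -0.04, -2.83]), array([ 0.   , -0.003,  0.001]))
0.5 (array([-10.61,  -0.04,  -3.33]), array([ 0.   , -0.003,  0.001]))
0.6 (array([-12.54,  -0.04,  -3.65]), array([ 0.   , -0.003,  0.001]))
0.7 (array([-14.5 ,  -0.04,  -3.77]), array([ 0.   , -0.003,  0.001]))
0.8 (array([-16.46,  -0.04,  -3.7 ]), array([ 0.   , -0.003,  0.001]))
0.9 (array([-18.4 ,  -0.04,  -3.43]), array([ 0.   , -0.003,  0.001]))
```

View pics/wrist4.png

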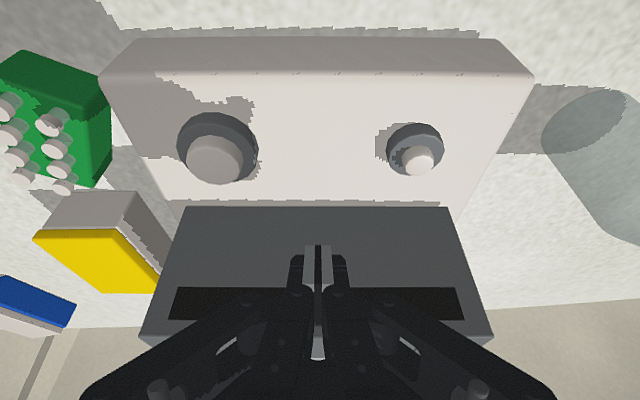

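View pics/top4.png

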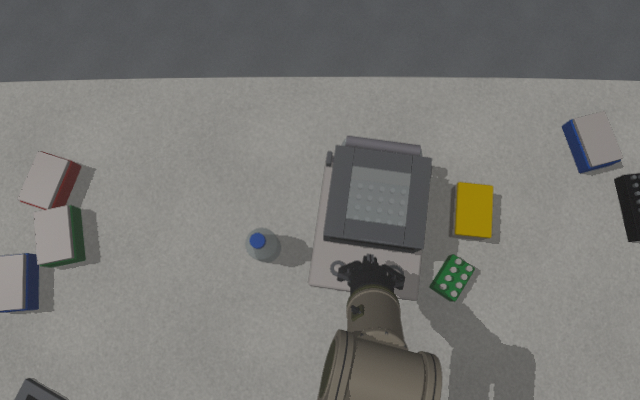

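The tips are centred on the front wall at (318,250), just ahead of the strip, nothing is touched, and all bystanders stand as before. Now I make contact and follow the arc slowly.

```bash
python3 -m inch '[[[-0.7,0,0.4],[0,0,0],0],[[-1.4,0,0.8],[0,0,0],0],[[-1.9,0,1.0],[0,0,0],0],[[-2.3,0,1.0],[0,0,0],0],[[-2.7,0,0.7],[0,0,0],0],[[-3.1,0,0.4],[0,0,0],0],[[-3.5,0,0.1],[0,0,0],0],[[-3.9,0,-0.2],[0,0,0],0],[[-4.3,0,-0.5],[0,0,0],0],[[-4.7,0,-0.8],[0,0,0],0],[[-5.1,0,-1.1],[0,0,0],0],[[-5.1,0,-1.1],[0,0,0],0]]'
python3 - <<'E'
from h import *
for n in("wrist","scene"): cv2.imwrite(f"pics/{n}5.png",viewer.snapshot(n)[:,:,::-1])
s=telemetry.sense();print(s["tool_pos"],s["tcp_rot"],s["ft_force"])
E
```

```text
time: 6.85
tool_pos: [524.0, -57.4, 177.8]
tcp_rot: [-180.0, 29.6, 172.1]
ft_force: [-21.8, 2.1, 12.2]
finger_gap: 0.2
[523.68139396 -57.34067607 177.30988011] [-179.97253549   29.60651659  172.0768808 ] [-20.22058248   1.61173924  11.35329744]
```

View pics/wrist5.png

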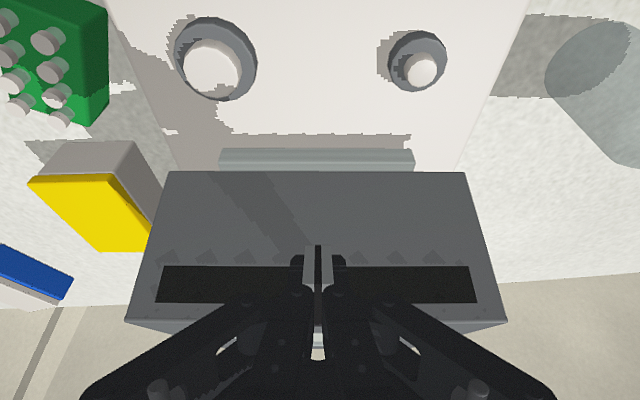

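View pics/scene5.png

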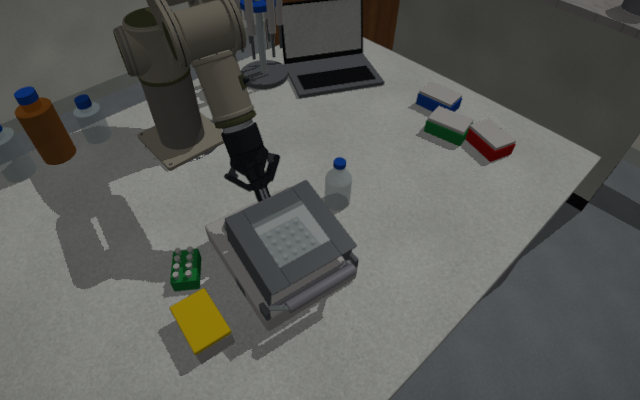

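The hood is lifting: a gap under its front wall is open at rows 148-170. The tips touch just below the strip (rows 265-303), with 25 N that points to downward friction, so I add some upward bias and go on.

```bash
python3 -m inch '[[[-0.5,0,-0.6],[0,0,0],0],[[-1.2,0,-1.1],[0,0,0],0],[[-2.0,0,-1.5],[0,0,0],0],[[-2.9,0,-1.9],[0,0,0],0],[[-3.8,0,-2.2],[0,0,0],0],[[-4.8,0,-2.5],[0,0,0],0],[[-5.7,0,-2.7],[0,0,0],0],[[-5.7,0,-2.7],[0,0,0],0]]'
python3 - <<'E'
from h import *
for n in("wrist","scene"): cv2.imwrite(f"pics/{n}6.png",viewer.snapshot(n)[:,:,::-1])
s=telemetry.sense();print(s["tool_pos"],s["tcp_rot"],s["ft_force"])
E
```

```text
time: 7.75
tool_pos: [562.1, -62.7, 230.8]
tcp_rot: [-180.0, 29.9, 172.1]
ft_force: [-0.3, -0.3, 0.7]
finger_gap: -0.4
[560.85286743 -62.49501814 229.39389074] [-179.98863954   29.81939856  172.05325749] [-5.09166569 -0.02419505  5.87706145]
```

View pics/wrist6.png

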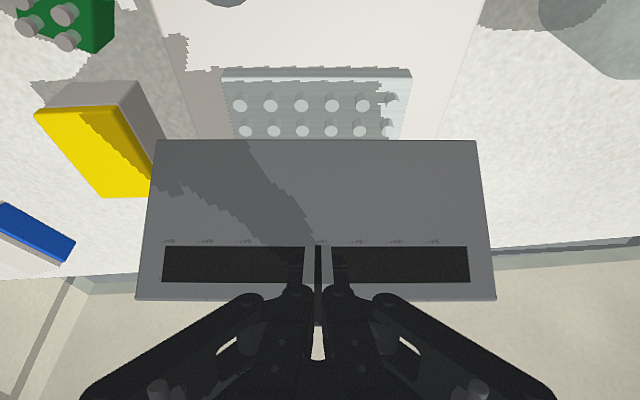

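View pics/scene6.png

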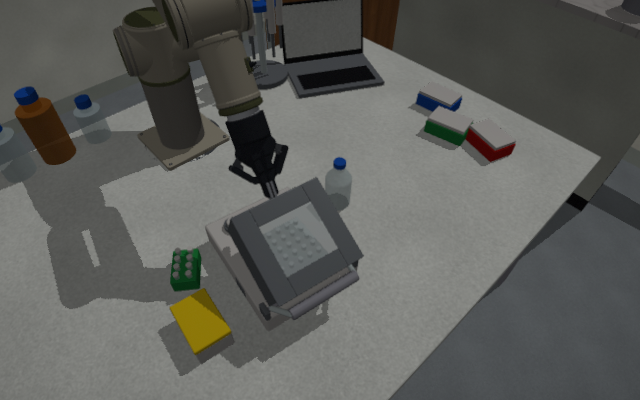

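It is at about 0.5 rad with the tips on the strip (row 265) and low force. I continue past the balance point to about 0.85 rad, still slowly.

```bash
python3 -m inch '[[[-0.9,0,-0.2],[0,0,0],0],[[-1.8,0,-0.35],[0,0,0],0],[[-2.8,0,-0.4],[0,0,0],0],[[-3.8,0,-0.45],[0,0,0],0],[[-4.8,0,-0.4],[0,0,0],0],[[-5.8,0,-0.4],[0,0,0],0],[[-6.5,0,-0.3],[0,0,0],0],[[-6.5,0,-0.3],[0,0,0],0],[[-6.5,0,-0.3],[0,0,0],0],[[-6.5,0,-0.3],[0,0,0],0]]'
python3 - <<'E'
from h import *
for n in("wrist","scene"): cv2.imwrite(f"pics/{n}7.png",viewer.snapshot(n)[:,:,::-1])
s=telemetry.sense();print(s["tool_pos"],s["tcp_rot"],s["ft_force"])
E
```

```text
time: 8.85
tool_pos: [614.3, -69.7, 262.7]
tcp_rot: [180.0, 29.7, 172.0]
ft_force: [0.3, -0.7, 0.2]
finger_gap: -0.0
[614.43455177 -69.83123343 263.09608653] [179.99235516  29.73335418 172.04566414] [-0.49898753  0.32746864  1.03086348]
```

View pics/wrist7.png

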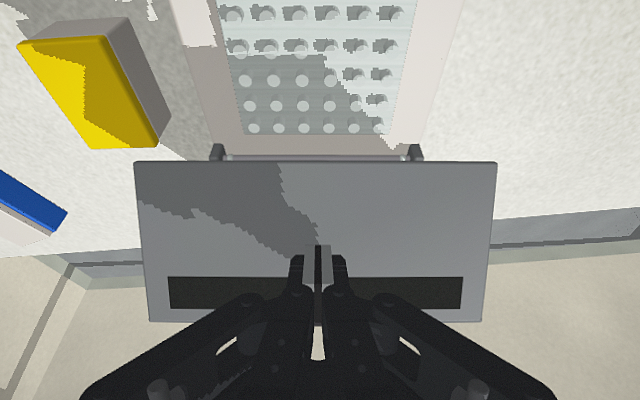

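View pics/scene7.png

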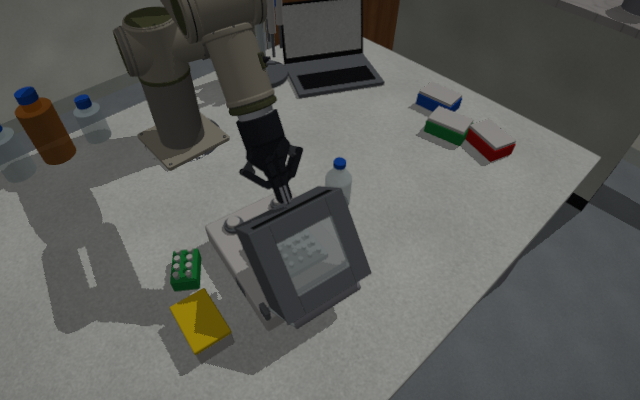

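The tips now carry no force and the hood has moved on ahead of them. I back away along the tool axis and let it open.

```bash
python3 -m inch '[[[0,0,-1],[0,0,0],0],[[0,0,-3],[0,0,0],0],[[0,0,-6],[0,0,0],0],[[0,0,-9],[0,0,0],0],[[2,0,-11],[0,0,0],0],[[5,0,-12],[0,0,0],0],[[5,0,-12],[0,0,0],0],[[5,0,-12],[0,0,0],0],[[5,0,-12],[0,0,0],0],[[5,0,-12],[0,0,0],0],[[5,0,-12],[0,0,0],0],[[5,0,-12],[0,0,0],0],[[5,0,-12],[0,0,0],0],[[5,0,-12],[0,0,0],0],[[5,0,-12],[0,0,0],0]]'
python3 - <<'E'
from h import *
for n in("scene","wrist","top"): cv2.imwrite(f"pics/{n}8.png",viewer.snapshot(n)[:,:,::-1])
s=telemetry.sense();print(s["time"],s["tool_pos"],s["ft_force"])
E
python3 -m inch '[[[0,0,0],[0,0,0],0],[[0,0,0],[0,0,0],0],[[0,0,0],[0,0,0],0],[[0,0,0],[0,0,0],0],[[0,0,0],[0,0,0],0],[[0,0,0],[0,0,0],0],[[0,0,0],[0,0,0],0],[[0,0,0],[0,0,0],0],[[0,0,0],[0,0,0],0],[[0,0,0],[0,0,0],0]]'
python3 - <<'E'
from h import *
for n in("scene","top"):
    a=viewer.snapshot(n)[:,:,::-1];cv2.imwrite(f"pics/{n}9.png",a)
    b=cv2.imread(f"pics/{n}8.png");d=cv2.absdiff(a,b).max(2);print(n,(d>25).sum())
a=cv2.imread("pics/top0.png");b=cv2.imread("pics/top9.png")
for nm,lo,hi in(("yel",(20,150,80),(35,255,255)),("grn",(50,100,40),(80,255,255)),("blu",(105,150,60),(130,255,255))):
    for im in(a,b):
        k=cv2.inRange(cv2.cvtColor(im,cv2.COLOR_BGR2HSV),lo,hi)[150:305,235:510];M=cv2.moments(k,True);print(nm,M["m00"],round(M["m10"]/max(M["m00"],1),1),round(M["m01"]/max(M["m00"],1),1))
E
```

```text
time: 10.45
tool_pos: [512.9, -55.7, 343.1]
tcp_rot: [180.0, 29.8, 172.0]
ft_force: [0.5, 0.2, -0.7]
finger_gap: -0.0
10.6 [512.89130223 -55.72581518 343.1651032 ] [0.58568059 0.46968362 0.59262138]
time: 11.6
tool_pos: [512.9, -55.7, 343.1]
tcp_rot: [180.0, 29.8, 172.0]
ft_force: [-0.6, 0.2, -0.4]
finger_gap: -0.1
scene 4
top 1
yel 1903.0 238.8 59.9
yel 1892.0 238.9 60.0
grn 720.0 216.0 127.4
grn 773.0 215.3 127.5
blu 146.0 21.8 90.2
blu 147.0 21.9 90.3
```

View pics/scene9.png

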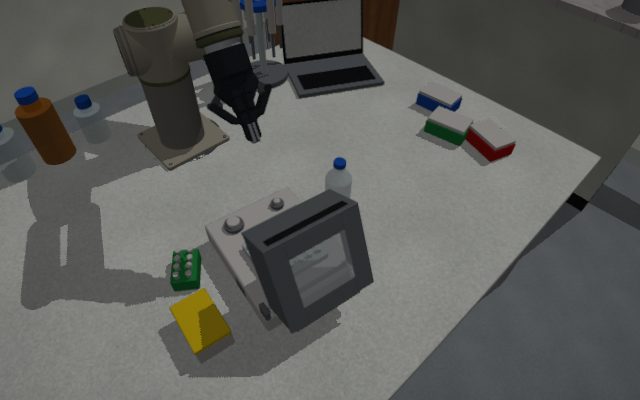

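View pics/top9.png

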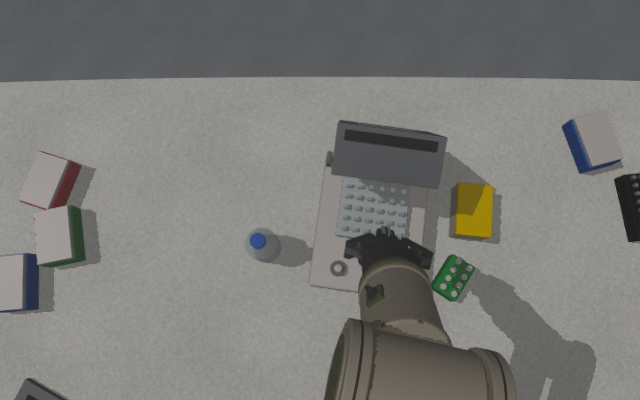

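View pics/wrist8.png

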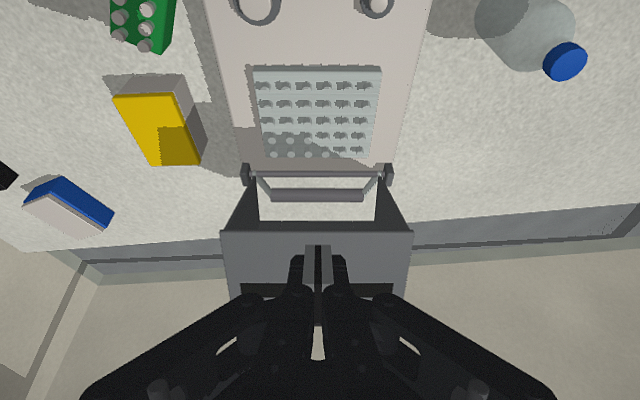

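The hood stands tipped back and still, and the bystanders have not moved. I check its angle from the strip, which is centred at about (391,141) in the top view, then hand in.

Run:
```python
from h import *
C=cw("top");F=np.array([523,-57.6]);ex=np.array([.9903,-.1392]);H=F+185*ex
for th in(.9,1,1.05,1.1,1.15):
    a=np.arctan2(65,185)+th;P=(*(H-196.1*np.cos(a)*ex),75+196.1*np.sin(a));print(th,proj(C,P).round(1))
g=cv2.imread("pics/top9.png").max(2)[125:160,340:442];k=(g<48).astype(np.uint8)
n,l,st,c=cv2.connectedComponentsWithStats(k)
for i in range(1,n):
    if st[i,4]>100: print(st[i],c[i]+[340,125])
```

```text
0.9 [385.9 169. ]
1 [387.5 158.2]
1.05 [388.2 152.9]
1.1 [388.9 147.6]
1.15 [389.6 142.3]
[  8   6  90  21 776] [396.07989691 141.1378866 ]
```

The strip's row of about 141 matches 1.15 rad, where 1.05 rad would put it at row 153. The hood is at its stop.

Run:
```python
from bench import r
print(r.hand_in())
```

```text
the job is handed in; nothing more can be done
None
```

I pressed the large stop button down, then pushed the hood past its balance point with closed fingertips. It went on opening by itself and stays open. I handed the job in after about 12 s of the 45 s; no verdict was reported.

- **Button:** the press ended at 16 N, well above the 4 N spring, so it was fully down. The wrist picture afterwards showed it up again. The small button was never touched.
- **Hood:** its black strip appears at row 141 in the top view. I predict row 142 at the 1.15 rad stop and row 153 at 1.05 rad. Pictures about 1 s apart show no movement.
- **Bystanders:** the tip box, rack and bottle cap are within 1 pixel of where they started in the top view.
- **Robot:** it stands clear of everything, with under 1 N at the wrist.

**What disagreed:** two things did not match exactly.
- Early in the push the wrist force reached about 25 N instead of the stated under 10 N, because the tips were rubbing just below the strip. I moved them up and it fell to about 8 N or less.
- My two estimates of the front wall's position differed by about 4 mm, which did no harm.

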